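# Hang the bottle carrier at the blow-off station and work its air valve

### The job

Move the hanging bottle carrier from the white drain stand to the hook of the blue blow-off stand, keeping it level and never setting it down. Then push the air valve's spring-centred lever over to the yellow bracket's side (not the red cap's) until it meets the stop bolt, keep it pressed firmly against the bolt for three seconds without forcing it, and let it spring back to the middle. Leave the other things on the bench where they stand.

Things in the scene. Friction and masses are not known exactly. Their poses are not given: they have to be found in the camera images.
- carrier_grip (a point): Centre of the red grip on the hanging bottle carrier (steel wire, three miniature bottles clipped in, 136 mm wide in y, 55 mm deep in x, 0.36 to 0.56 kg). Grip: upright block 18 mm thick (x), 36 wide (y), 56 tall; this point is 25 mm above the carrier's bar and 25 mm below the grip's top. Axes are the carrier's, z up. Pinch it from above across the 18 mm.
- carrier_bar (a point): Middle of the carrier's horizontal bar (steel, 10 mm diameter, 132 mm long, along the carrier's y), which rests in the hooks; the grip stands on its middle. The carrier's underside is 180 mm below it, the bottle tops 69 mm below; upright side wires 66 mm either side.
- drain_seat (a point): Where the bar rests on the drain stand, 215 mm above the bench; axes are the stand's. The hook is two prongs (8 mm wire) 30 mm either side in y, V-shaped here, open to -x: tips 23 mm in front (-x), 19 mm higher than this point; post 85 mm behind (+x), top 24 mm higher. The carrier hangs here at first, axes as the stand's. Unhook: lift 30 to 45 mm, draw out 60 mm or more to -x.
- blower_seat (a point): The same point, hook and axes on the blow-off stand. The bar must come to rest here, along the stand's y: bring it in over the tips from -x, then lower it; the V centres it from about 10 mm off.
- valve: Air valve on the bench (dark foot plate 110 x 190 mm, pale aluminium block 52 mm high). Origin under its centre on the bench; the lever's pivot is 60 mm above the origin, along the valve's x; the lever swings to the valve's +y and -y.
- lever (a joint): Lever angle, rad: 0 upright, positive leans to the valve's -y, negative to its +y; range 0.8 either way. Centring spring 1.2 N m/rad (3 to 7 N of push near the knob where the bolt is met); let go, it springs back to 0 within 0.02.
- lever_knob (a point): Centre of the black ball knob (34 mm diameter) on the lever, 145 mm from the pivot; the steel rod below it is 12 mm in diameter. 205 mm above the bench when upright. Firm pressing is a horizontal push of some 12 to 20 N near the knob, spring included (at least 8 N between rod and bolt); over 30 N on the lever is forcing it.
- stop: Yellow bracket 36 x 16 x 72 mm, top 124 mm above the bench, 64 mm from the lever on the valve's +y or -y side (by lot); origin at its underside, 52 mm above the bench. A steel stop bolt (14 mm diameter, axis 112 mm above the bench) passes through it along y. Its setting varies and is not given: the lever meets it at 0.26 to 0.64 rad, felt as a sudden rise in force.
- cap: Red cap block 36 x 16 x 50 mm, top 102 mm above the bench, 64 mm from the lever on the side opposite the yellow bracket; origin at its underside. The lever must not be pushed to this side; a pushing tool passes above the cap.
- mini_a: Miniature bottle, 38 mm diameter, 107 mm tall, loose; origin under its centre. Bystander.
- mini_b: Miniature bottle, clear, same size, loose. Bystander.
- flagon: Amber bottle, 72 mm diameter, 200 mm tall, loose; origin under its centre. Bystander.
- cups: Stack of paper cups, 78 mm diameter, 110 mm tall, loose; origin under its centre. Bystander.
- jigger: Steel measure, 44 mm diameter, 75 mm tall, loose; origin under its centre. Bystander.
- spanner: Spanner 170 mm long lying flat, loose. Bystander.
- drain: Drain stand: white base with a steel drip tray, one post with the hook. Origin on the bench under its seat point.
- blower: Blow-off stand: blue base with black rubber mat, blue nozzle bar with three brass nozzles on its post. Origin on the bench under its seat point.
Mind the look-alikes: they are no part of the job. What is shaped like the blower but green is not meant.

How it is judged (in metres and radians):
On the way, in this order (a step that is already met when the one before it is completed fails the run):
1. the carrier hangs on the blue blow-off stand, level and let go (distance between carrier_bar and blower_seat below 0.012 m and angle between carrier_bar's own z axis and vertical below 0.15 rad and contact force between the fingers and carrier below 0.1 N), for 0.4 s.
2. the lever is kept pressed against the stop bolt for three seconds (contact force between lever and stop above 8 N and distance between carrier_bar and blower_seat below 0.012 m), for 2.7 s.
3. the lever is back in the middle (value of joint lever between -0.06 and 0.06 rad), for 0.3 s.
At the end, for the whole second after the job is handed in: The carrier hangs on the blue stand (bar within 12 mm of the seat, level within 0.15 rad, at rest, let go) and the lever stands free within 0.06 rad of its middle, after having been pressed on the bolt with at least 8 N for 2.7 s without a break (all of step 1 and all of step 3 and linear speed of carrier below 0.05 m/s and contact force between the fingers and lever below 0.1 N); the robot touches nothing.
It fails at once if the carrier is set down or dropped (its bar comes lower than 190 mm above the bench) (height (world z) of carrier_bar below 0.19 m).
It fails at once if the carrier is tipped more than 0.35 rad (angle between carrier_bar's own z axis and vertical above 0.35 rad).
It fails at once if the lever is forced: more than 30 N on it (contact force between any of the fingers, the arm and lever above 30 N).
It fails at once if the lever is pushed towards the red cap (horizontal distance between lever_knob and cap below 0.035 m).
It fails at once if a bystander is moved more than 30 mm (distance of any of mini_a, mini_b, flagon, cups, jigger, spanner from where it was at the start of the episode above 0.03 m).
It also fails if it takes over 67 s, if anything falls off the work surface, if the arm or the gripper's body presses on something with over 40 N, if the wrist force passes 120 N, or if a joint passes its speed limit or range.

### The arm

A 6-joint arm with a two-finger parallel gripper is mounted at the origin on the work surface. World frame = base frame: x ahead of the robot, y to its left, z up, the work surface at z = 0. Lengths are in mm, angles in rad, forces in N, time in s.
With the tool pointing down it reaches from about 275 to 750 mm from the base axis. Payload 10.2 kg.
Tool frame: the origin (TCP) lies midway between the tips of the shut fingers; the grasp point (between the pads) lies 19 mm behind it; z points along the fingers, y is the line along which they close (so a half turn about z gives the same grasp; the last joint's range is limited). The gripper opens to 85 mm and grips with 20 to 120 N. Pads are 22 mm wide; open, the fingers measure 114 mm over their backs; the gripper's body (76 mm by 85 mm) begins 54 mm behind the grasp point. The pads swing forward as they close: fully open they stand 13 mm farther back than shut.
Start: joints at [-1.387, 0.313, 1.498, -0, 1.331, -0.223], TCP at [207.716, -482.167, 231.294] pointing down, gripper open.
Joint ranges: [-2.94, 2.94], [-0.97, 2.17], [0.19, 2.56], [-1.23, 4.37], [0.02, 3.11], [-2.88, 2.88]. Speed limits (rad/s): [2.39, 2.39, 3.01, 3.14, 3.14, 3.14].

### API

Orientations are given as a unit quaternion [w, x, y, z].
In Python, from rig import ctrl gives the robot as it stands.
- The arm moves only by the tool send_rows, never from a script. Its argument "targets" is a list of rows, each an object with "offset": the shift along the world's x, y, z in cm, a list of three; "spin": the turn about the world's z in rad. A call has 1 to 8 rows; each row is the pose to reach, as a shift and turn from the pose commanded when the call began; what a row does not reach only later rows make up. A row lasts 1/12 s, in which the tool goes at most 41.7 mm and 7.16 degrees, less where a joint would pass 70% of its speed; a pose out of reach is approached as far as the arm can. A call with a gripper value outside its range is refused whole. "grip" is the opening, from 0 (shut) to 1 (fully open), set as the call begins (left out, the last holds). The fingers move at their own pace and stop on an object; "squeeze" is the grip in N (left out, the last holds). Time passes only in rows, so rows that repeat a pose let the fingers close. It gives the time, the measured TCP pose, the force, the opening and the grip force at its end, in the units of the state.
- ctrl.sense(): the state, without advancing time (a new reading comes with each control period).
- ctrl.capture(name): name is "side" or "top" or "wrist"; returns (picture, depth): 420x560x3 uint8, red, green, blue; 420x560 float32, mm along the optical axis (not along the pixel's ray), 0 where there is no reading.
- ctrl.calibration(name): a dict with "fx", "fy", "cx", "cy" (pixels), "view" (4x4, takes a point from world to camera coordinates); the wrist camera has in their place "mount" (4x4, takes a point from camera to tool coordinates, whose origin is the TCP and whose axes are the flange's). Camera axes: x right, y down, z forward; pixel columns grow to the right and rows downward; lengths in mm; the calibration is good to about 2 mm. The wrist camera is an equidistant fisheye: a pixel r from the principal point sees the ray r / f radians off the axis. A picture is of the moment at which its call begins: read the wrist's pose just before it. calibration takes no time and is no camera call.
- ctrl.finish_job(): hands the job in; it is judged then, once.
Trained networks look in the newest picture that a camera, given by its name, has taken for a name from the list of things; names that differ only in an ending like _2 or _b are one class to them, and where a whole thing is asked for, a point or a joint stands for the part that bears it (a point fixed in the world has none). Each returns a list of dicts, best first, with "conf" (0 to 1); they miss things now and then, are a little off and sometimes report something else, mostly with a low value. They report only what shows in the picture. A call takes as long as a camera call. They do not tell look-alikes from the thing itself.
- ctrl.search_frame(camera, query): "box" ([left, top, right, bottom] in pixels, round what is visible of it).
- ctrl.place_of(camera, query): "uv" ([column, row] in pixels: a listed point, or the origin of a listed thing).
The state is a dict: "time_s": time; "joints": joint angles; "dq": joint speeds; "tau": joint torques, N m; "eef_pos": TCP position; "ee_rot": TCP orientation; "force": force on the tool from outside, world axes, zero at the start; "wrist_torque": the same for the moment, N m; "grip_width": opening from 0.0 (shut) to 1.0 (fully open); "grip_force": force on a finger pad.
Only numpy, scipy, OpenCV 4.12 (cv2) and the standard library are available. Lean on these libraries where they do the work, as an engineer would, in place of code of your own. Each camera call takes 0.05 s, during which the arm holds its last target. There are 200 camera calls.

## Working session

There is one attempt and no reset: what is moved stays moved. The work goes in short steps, Python scripts to look and compute and a tool call to move; the robot and the scene stay as the last step left them, time stands still between calls to the robot, and variables do not carry over. Pictures are saved under pics/ and viewed, at most 10 in all, crops included, and the job is handed in when it is done.

Besides the shell and the picture viewer there is one more tool, called in YAML: its name, and indented under it one key for each argument. send_rows: Moves the arm, as the interface text tells. Its arguments: {"type":"object","properties":{"targets":{"type":"array"},"grip":{"type":"number"},"squeeze":{"type":"number"}},"required":["targets"]}

```bash
mkdir -p pics; cat > h.py <<'E'
import numpy as np, cv2
from rig import ctrl
def world(cam,uv,depth,r=2):
    c=ctrl.calibration(cam);u,v=uv;ui,vi=int(round(u)),int(round(v))
    p=depth[max(0,vi-r):vi+r+1,max(0,ui-r):ui+r+1];p=p[p>0]
    if len(p)==0:return None
    d=np.median(p)
    return (np.linalg.inv(c['view'])@[(u-c['cx'])/c['fx']*d,(v-c['cy'])/c['fy']*d,d,1])[:3]
def ray_z(cam,uv,z):
    c=ctrl.calibration(cam);M=np.linalg.inv(c['view']);o=M[:3,3]
    d=M[:3,:3]@[(uv[0]-c['cx'])/c['fx'],(uv[1]-c['cy'])/c['fy'],1]
    return o+d*(z-o[2])/d[2]
E
cat > a.py <<'E'
from h import *
np.set_printoptions(precision=1,suppress=True)
Z=dict(carrier_grip=240,carrier_bar=215,drain_seat=215,blower_seat=215,valve=0,lever_knob=205,stop=52,cap=52,drain=0,blower=0,mini_a=0,flagon=0,cups=0,jigger=0,spanner=0)
for cam in('top','side'):
    im,d=ctrl.capture(cam);cv2.imwrite(f'pics/{cam}.png',im[...,::-1]);np.save(cam,d)
    print(cam,np.linalg.inv(ctrl.calibration(cam)['view'])[:3,3])
    for q,z in Z.items():
        for r in ctrl.place_of(cam,q)[:4]:
            print(q,round(r['conf'],2),np.array(r['uv']),'ray',ray_z(cam,r['uv'],z),'dep',world(cam,r['uv'],d))
print(ctrl.sense())
E
python3 a.py
```

```text
top [ 248.3  -16.  1162.2]
carrier_grip 0.73 [147.7 192. ] ray [532.9 246.  240. ] dep [526.7 240.3 260.2]
carrier_bar 0.84 [148.5 195.1] ray [532.6 251.5 215. ] dep [525.1 244.4 240.1]
drain_seat 0.88 [150.2 195. ] ray [532.5 247.4 215. ] dep [526.3 241.7 235.6]
drain_seat 0.52 [248.7 219.2] ray [448.1  15.7 215. ] dep [490.2  22.4  15.3]
blower_seat 0.89 [109.1 344.1] ray [196.5 352.4 215. ] dep [184.7 436.5  -1. ]
blower_seat 0.78 [249.3 201.3] ray [491.9  10.2 215. ] dep [543.6  15.7  14.2]
blower_seat 0.67 [379.1 308.7] ray [ 209.3 -261.3  215. ] dep [ 227.1 -149.1  648. ]
valve 0.86 [364.1 198.7] ray [ 519.8 -324.     0. ] dep [ 504.6 -306.8   65. ]
lever_knob 0.75 [377.1 180.9] ray [ 513.6 -308.7  205. ] dep [ 509.6 -304.3  219.4]
stop 0.67 [343.6 202.4] ray [ 503.  -250.7   52. ] dep [ 492.1 -240.7   99.5]
cap 0.56 [205.9 272. ] ray [348.3 150.7  52. ] dep [346.4 147.4  73.4]
cap 0.45 [385.4 192.3] ray [ 520.  -373.6   52. ] dep [ 515.5 -367.7   70.4]
drain 0.68 [167.8 213.5] ray [535.2 258.    0. ] dep [516.  239.7  77.7]
blower 0.82 [139.9 336. ] ray [197.2 351.4   0. ] dep
[... 1902 characters left out ...]
.93 [241.2 281.4] ray [ 365.9 -120.5    0. ] dep [ 365.9 -133.2   10.6]
jigger 0.5 [298.6 297.5] ray [ 507.7 -192.7    0. ] dep [ 497.6 -254.5   56.1]
spanner 0.7 [252.  379.7] ray [ 382.4 -427.4    0. ] dep [ 382.3 -432.     5.8]
spanner 0.37 [315.9 337.4] ray [ 529.7 -325.9    0. ] dep [ 516.9 -381.8   60.5]
{'time_s': 1.6, 'joints': array([-1.4,  0.3,  1.5, -0. ,  1.3, -0.2]), 'dq': array([ 0.,  0., -0., -0., -0., -0.]), 'tau': array([ -0. , -41.2, -26. ,  -0. ,   0. ,   0. ]), 'eef_pos': array([ 207.7, -482.2,  231.3]), 'ee_rot': array([-0. ,  1. ,  0.2, -0. ]), 'force': array([-0.9,  0.5,  0.8]), 'wrist_torque': array([-0., -0., -0.]), 'grip_force': 0.0, 'grip_width': 1.000611788389908}
```

View pics/top.png

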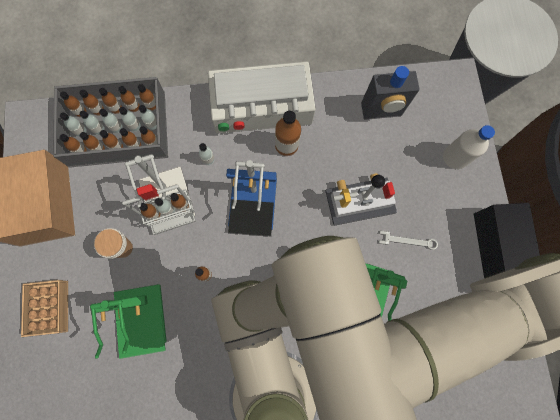

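View pics/side.png

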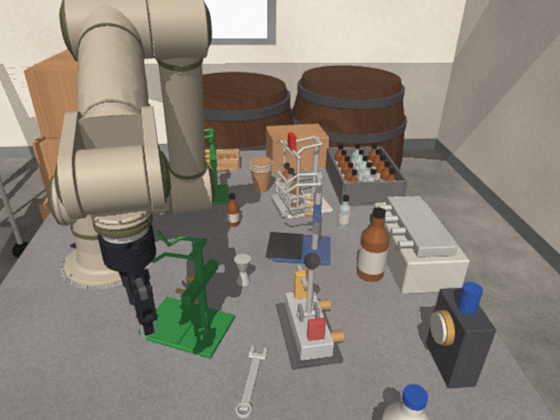

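The blue blower is at about top (250,200) and side (300,230), with mat and tips toward -x. The carrier hangs on the white drain stand at top (150,192). The valve is at top (363,198), with its yellow bracket on the world +y side. Green look-alikes are at (130,320) and (385,290). Next I measure the yaws.

```bash
cat > b.py <<'E'
from h import *
def cloud(cam):
    im,d=cv2.imread(f'pics/{cam}.png')[...,::-1],np.load(cam+'.npy');c=ctrl.calibration(cam)
    v,u=np.nonzero(d>0);z=d[v,u]
    P=np.c_[(u-c['cx'])/c['fx']*z,(v-c['cy'])/c['fy']*z,z,np.ones_like(z)]@np.linalg.inv(c['view']).T
    return P[:,:3],im[v,u]
A=[cloud(k) for k in('top','side')]
out=[]
for name,cx,cy,zs in(('drain',550,250,[195,285]),('blower',510,15,[195,290]),('valve',513,-318,[45,230])):
    for P,C in A:
        m=(abs(P[:,0]-cx)<130)&(abs(P[:,1]-cy)<130)&(P[:,2]>zs[0])&(P[:,2]<zs[1])
        g=np.full((260,260,3),60,np.uint8);Q=P[m];o=np.argsort(Q[:,2]);Q=Q[o];col=C[m][o]
        for p,c in zip(Q,col): cv2.circle(g,(int(cy+130-p[1]),int(cx+130-p[0])),1,tuple(map(int,c[::-1])),-1)
        cv2.putText(g,name,(3,12),0,.4,(255,255,255));out.append(g)
    P=np.vstack([a[0] for a in A]);C=np.vstack([a[1] for a in A]).astype(int)
    near=(abs(P[:,0]-cx)<130)&(abs(P[:,1]-cy)<130)
    def rect(lbl,m):
        m=m&near
        if m.sum()>8: 
            r=cv2.minAreaRect(P[m,:2].astype(np.float32));print(name,lbl,m.sum(),np.round(r[0],1),np.round(r[1],1),round(r[2],1),'z',np.percentile(P[m,2],[2,50,98]).round())
    R,G,B=C.T;z=P[:,2]
    rect('red',(R>130)&(G<70)&(B<70));rect('redtop',(R>130)&(G<70)&(B<70)&(z>258))
    rect('yellow',(R>170)&(G>120)&(B<80)&(z>60)&(z<140))
    rect('base8-25',(z>8)&(z<25)&(abs(P[:,0]-cx)<110)&(abs(P[:,1]-cy)<90))
    rect('blue',(B>R+40)&(z<40));rect('z45-58',(z>45)&(z<58))
cv2.imwrite('pics/ortho.png',np.hstack([np.vstack(out[i:i+2]) for i in(0,2,4)]))
E
python3 b.py
```

```text
drain red 224 [566.9 290.6] [147.9  34.9] 53.2 z [222. 261. 266.]
drain redtop 133 [533.2 245.5] [16.6 38.3] 15.7 z [259. 263. 267.]
drain base8-25 1424 [573.5 253.5] [178.6 137.3] 11.3 z [ 8. 13. 24.]
drain z45-58 275 [554.5 250.8] [125.3 341.1] 28.3 z [45. 54. 58.]
blower base8-25 3444 [533.6   7. ] [133.6 179.2] 79.9 z [ 9. 14. 20.]
blower blue 1153 [542.8   4.8] [133.  155.5] 79.3 z [ 6. 11. 15.]
blower z45-58 30 [575.8  -3.9] [11.9 18. ] 52.7 z [46. 52. 57.]
valve red 60 [ 518.2 -374.5] [33.1 15.6] 8.9 z [ 96. 102. 105.]
valve yellow 20 [ 500.  -247.6] [15.8 23.8] 88.2 z [ 87. 123. 126.]
valve base8-25 1707 [ 488.9 -318. ] [171.8 180. ] 0.0 z [ 8. 11. 23.]
valve z45-58 1889 [ 525.8 -309.5] [ 98.6 172.1] 5.3 z [46. 51. 57.]
```

View pics/ortho.png

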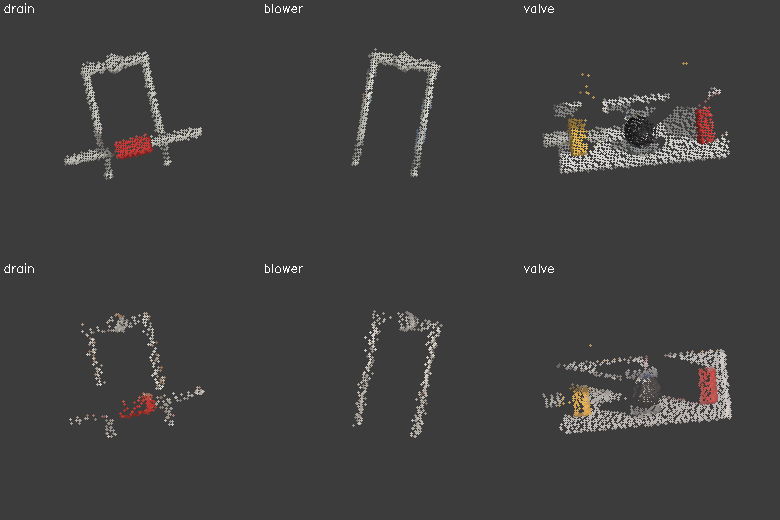

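The ortho view shows:
- **Drain and carrier:** yaw about 12.2°, grip centre about (534,246).
- **Blower:** yaw about -10.5°, seat about (495,16).
- **Valve:** knob about (512,-315).

Moving up first, then across to hover over the grip.

send_rows:
  targets:
    - {"offset": [0,0,4],"spin": 0.12}
    - {"offset": [0,0,8],"spin": 0.24}
    - {"offset": [0,0,12],"spin": 0.36}
    - {"offset": [1.6,3.6,13],"spin": 0.48}
    - {"offset": [3.2,7.2,14],"spin": 0.6}
    - {"offset": [4.8,10.8,14],"spin": 0.72}
    - {"offset": [6.4,14.4,14],"spin": 0.84}
    - {"offset": [8,18,14],"spin": 0.95}
  grip: 1
  squeeze: 60

```text
time_s: 2.27
eef_pos: [288.0, -300.4, 371.4]
ee_rot: [0.0, 0.777, 0.63, -0.0]
force: [0.1, -0.4, 0.4]
grip_width: 1.0
grip_force: 0.0
```

send_rows:
  targets:
    - {"offset": [1.6,3.6,0],"spin": 0.06}
    - {"offset": [3.2,7.2,0],"spin": 0.12}
    - {"offset": [4.8,10.8,0],"spin": 0.18}
    - {"offset": [6.4,14.4,0],"spin": 0.24}
    - {"offset": [8,18,0],"spin": 0.3}
    - {"offset": [9.6,21.6,0],"spin": 0.36}
    - {"offset": [11.2,25.2,0],"spin": 0.4}
    - {"offset": [12.8,28.8,0],"spin": 0.427}

```text
time_s: 2.93
eef_pos: [416.0, -12.1, 371.6]
ee_rot: [0.0, 0.627, 0.779, 0.0]
force: [1.2, -1.7, -0.0]
grip_width: 0.999
grip_force: 0.0
```

send_rows:
  targets:
    - {"offset": [1.6,3.6,0],"spin": 0}
    - {"offset": [3.2,7.2,0],"spin": 0}
    - {"offset": [4.8,10.8,0],"spin": 0}
    - {"offset": [6.4,14.4,0],"spin": 0}
    - {"offset": [8,18,0],"spin": 0}
    - {"offset": [9.6,21.6,0],"spin": 0}
    - {"offset": [11.8,26,0],"spin": 0}
    - {"offset": [11.8,26,0],"spin": 0}

```text
time_s: 3.6
eef_pos: [534.6, 250.4, 369.2]
ee_rot: [-0.001, 0.626, 0.779, -0.001]
force: [0.1, -0.9, -0.7]
grip_width: 1.0
grip_force: 0.0
```

```bash
cat >> h.py <<'E'
from scipy.spatial.transform import Rotation as Rn
def wrist(qs,name):
    s=ctrl.sense();im,d=ctrl.capture('wrist');cv2.imwrite(f'pics/{name}.png',im[...,::-1]);np.save(name,d)
    c=ctrl.calibration('wrist');q=s['ee_rot'];R=Rn.from_quat([q[1],q[2],q[3],q[0]]).as_matrix()
    T=np.eye(4);T[:3,:3]=R;T[:3,3]=s['eef_pos'];M=T@c['mount']
    v,u=np.indices(d.shape);a=(u-c['cx'])/c['fx'];b=(v-c['cy'])/c['fy'];t=np.hypot(a,b)+1e-9
    k=np.tan(np.minimum(t,1.5))/t
    P=np.stack([a*k*d,b*k*d,d,np.ones_like(d)],-1)@M.T
    print(np.round(s['eef_pos'],1),q.round(3))
    for n,z in qs.items():
        for r in ctrl.place_of('wrist',n)[:2]:
            x,y=r['uv'];a,b=(x-c['cx'])/c['fx'],(y-c['cy'])/c['fy'];t=np.hypot(a,b)
            dr=M[:3,:3]@[a/t*np.sin(t),b/t*np.sin(t),np.cos(t)];o=M[:3,3]
            print(n,round(r['conf'],2),np.round(r['uv']),np.round(o+dr*(z-o[2])/dr[2],1))
    return im,d,P[...,:3]
E
python3 - <<'E'
from h import *
im,d,P=wrist(dict(carrier_grip=240,carrier_bar=215,drain_seat=215),'w1')
C=im.astype(int);R,G,B=C[...,0],C[...,1],C[...,2];z=P[...,2]
n=(d>0)&(abs(P[...,0]-534)<100)&(abs(P[...,1]-246)<100)
m=n&(R>110)&(G<70)&(B<70)&(z>255)&(z<275);print(m.sum(),cv2.minAreaRect(P[m][:,:2].astype(np.float32)),np.percentile(z[m],[5,50,95]))
c=np.zeros(3)
E
```

```text
[534.6 250.4 369.2] [-0.001  0.626  0.779 -0.001]
carrier_grip 0.88 [276. 206.] [535.1 246.9 240. ]
carrier_bar 0.97 [273. 197.] [532.5 247.9 215. ]
carrier_bar 0.65 [155. 193.] [417.6 227.7 215. ]
896 ((533.2572021484375, 248.00650024414062), (16.866151809692383, 34.287452697753906), 12.729377746582031) [261.49748055 264.57023722 265.75829912]
```

View pics/w1.png

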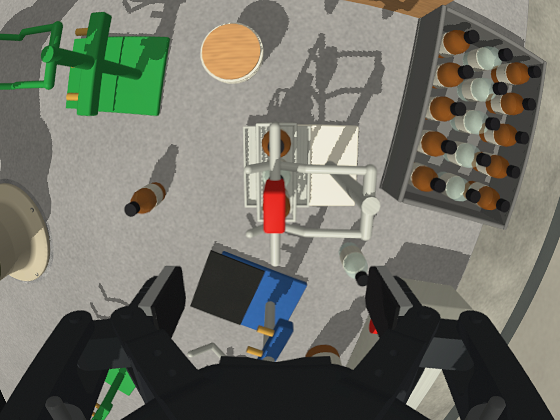

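The wrist view puts the red grip at (275,205), world (534,247.5), yaw about 12.5°. The tool is aligned within 2 mm, so I descend.

send_rows:
  targets:
    - {"offset": [0,0.2,-3.5],"spin": 0}
    - {"offset": [0,0.2,-7],"spin": 0}
    - {"offset": [0,0.2,-10],"spin": 0}
    - {"offset": [0,0.2,-12],"spin": 0}
    - {"offset": [0,0.2,-13.5],"spin": 0}
    - {"offset": [0,0.2,-14.3],"spin": 0}
    - {"offset": [0,0.2,-14.3],"spin": 0}
    - {"offset": [0,0.2,-14.3],"spin": 0}

```text
time_s: 4.47
eef_pos: [533.9, 247.1, 229.5]
ee_rot: [0.0, 0.628, 0.778, 0.001]
force: [-0.9, 0.9, 0.1]
grip_width: 1.005
grip_force: 0.0
```

send_rows:
  targets:
    - {"offset": [0,0,0],"spin": 0}
    - {"offset": [0,0,0],"spin": 0}
    - {"offset": [0,0,0],"spin": 0}
    - {"offset": [0,0,0],"spin": 0}
    - {"offset": [0,0,0],"spin": 0}
    - {"offset": [0,0,0],"spin": 0}
    - {"offset": [0,0,0],"spin": 0}
    - {"offset": [0,0,0],"spin": 0}
  grip: 0
  squeeze: 70

```text
time_s: 5.13
eef_pos: [533.8, 247.9, 228.7]
ee_rot: [0.0, 0.628, 0.778, 0.0]
force: [0.5, 0.8, 2.6]
grip_width: 0.204
grip_force: 69.1
```

send_rows:
  targets:
    - {"offset": [0,0,0.6],"spin": 0}
    - {"offset": [0,0,1.4],"spin": 0}
    - {"offset": [0,0,2.4],"spin": 0}
    - {"offset": [0,0,3.4],"spin": 0}
    - {"offset": [0,0,3.9],"spin": 0}
    - {"offset": [0,0,4],"spin": 0}
    - {"offset": [-0.5,-0.1,4],"spin": 0}
    - {"offset": [-1.3,-0.3,4],"spin": 0}

```text
time_s: 5.8
eef_pos: [520.5, 244.7, 267.6]
ee_rot: [-0.0, 0.628, 0.778, -0.0]
force: [-0.2, -0.7, -5.5]
grip_width: 0.201
grip_force: 68.8
```

send_rows:
  targets:
    - {"offset": [-1,-0.2,0],"spin": 0}
    - {"offset": [-2.2,-0.5,0],"spin": 0}
    - {"offset": [-3.5,-0.8,0],"spin": 0}
    - {"offset": [-4.8,-1.1,0],"spin": 0}
    - {"offset": [-6,-1.3,0],"spin": 0}
    - {"offset": [-6.8,-1.5,0],"spin": 0}
    - {"offset": [-7.2,-1.6,0.3],"spin": 0}
    - {"offset": [-7.2,-1.6,0.8],"spin": 0}

```text
time_s: 6.47
eef_pos: [448.0, 228.7, 276.3]
ee_rot: [-0.0, 0.628, 0.778, -0.0]
force: [-0.5, 0.2, -5.0]
grip_width: 0.2
grip_force: 68.7
```

send_rows:
  targets:
    - {"offset": [0,0,1],"spin": 0}
    - {"offset": [0,-0.5,2.4],"spin": 0}
    - {"offset": [-0.2,-1.5,3.6],"spin": -0.03}
    - {"offset": [-0.5,-3,4.4],"spin": -0.07}
    - {"offset": [-0.9,-5,4.4],"spin": -0.12}
    - {"offset": [-1.3,-7.2,4.4],"spin": -0.18}
    - {"offset": [-1.8,-9.6,4.4],"spin": -0.24}
    - {"offset": [-2.3,-12,4.4],"spin": -0.29}

```text
time_s: 7.13
eef_pos: [426.0, 107.8, 321.2]
ee_rot: [0.0, 0.735, 0.678, 0.0]
force: [1.3, -0.1, -5.2]
grip_width: 0.205
grip_force: 68.8
```

send_rows:
  targets:
    - {"offset": [-0.4,-2.2,0],"spin": -0.05}
    - {"offset": [-0.8,-4.2,0],"spin": -0.08}
    - {"offset": [-1.1,-5.8,0],"spin": -0.1}
    - {"offset": [-1.3,-6.9,0],"spin": -0.106}
    - {"offset": [-1.4,-7.5,0],"spin": -0.106}
    - {"offset": [-1.4,-7.7,0],"spin": -0.106}
    - {"offset": [-1.4,-7.7,0],"spin": -0.106}
    - {"offset": [-1.4,-7.7,0],"spin": -0.106}

```text
time_s: 7.8
eef_pos: [412.0, 32.2, 320.5]
ee_rot: [-0.0, 0.769, 0.64, 0.0]
force: [-0.0, 0.1, -5.1]
grip_width: 0.195
grip_force: 68.8
```

```bash
python3 - <<'E'
from h import *
im,d,P=wrist(dict(carrier_bar=307,blower_seat=215,blower=0),'w2')
z=P[...,2]
g=np.full((300,300,3),60,np.uint8)
for n,(cx,cy) in dict(b=(480,15)).items():
    m=(d>0)&(abs(P[...,0]-cx)<150)&(abs(P[...,1]-cy)<150)&(z>195)&(z<330)
    for p,c in zip(P[m],im[m]): g[int(cx+149-p[0]),int(cy+149-p[1])]=c[::-1]
cv2.imwrite('pics/w2b.png',np.hstack([cv2.resize(g,(400,400)),cv2.resize(cv2.imread('pics/w2.png'),(400,300)).copy() if 0 else np.vstack([cv2.resize(cv2.imread('pics/w2.png'),(400,300)),np.zeros((100,400,3),np.uint8)])]))
for cam in('top','side'):
    im,d=ctrl.capture(cam);cv2.imwrite(f'pics/{cam}2.png',im[...,::-1])
    for q,zz in(('carrier_bar',307),('blower_seat',215),('carrier_grip',332)):
        for r in ctrl.place_of(cam,q)[:2]: print(cam,q,round(r['conf'],2),np.round(r['uv']),ray_z(cam,r['uv'],zz).round(1))
E
```

```text
[412.   32.2 320.5] [-0.     0.769  0.64   0.   ]
carrier_bar 0.87 [276. 258.] [412.5  32.3 307. ]
carrier_bar 0.63 [210.  88.] [397.1 124.3 307. ]
blower_seat 0.82 [379. 210.] [496.4  15.8 215. ]
blower 0.81 [107.   4.] [204.2 345.6   0. ]
blower 0.76 [335. 168.] [497.4  16.    0. ]
top carrier_bar 0.96 [239. 230.] [408.1  35.  307. ]
top blower_seat 0.63 [377. 307.] [ 214.2 -257.2  215. ]
top blower_seat 0.62 [109. 339.] [207.9 352.  215. ]
top carrier_grip 0.91 [238. 226.] [411.3  35.8 332. ]
side carrier_bar 0.77 [255. 150.] [411.8  25.3 307. ]
side blower_seat 0.86 [160. 248.] [ 203.4 -260.7  215. ]
side blower_seat 0.83 [282. 183.] [482.4  13.7 215. ]
side carrier_grip 0.89 [253. 139.] [407.1  39.1 332. ]
side carrier_grip 0.59 [283. 182.] [ 459.8 -206.   332. ]
```

View pics/w2b.png

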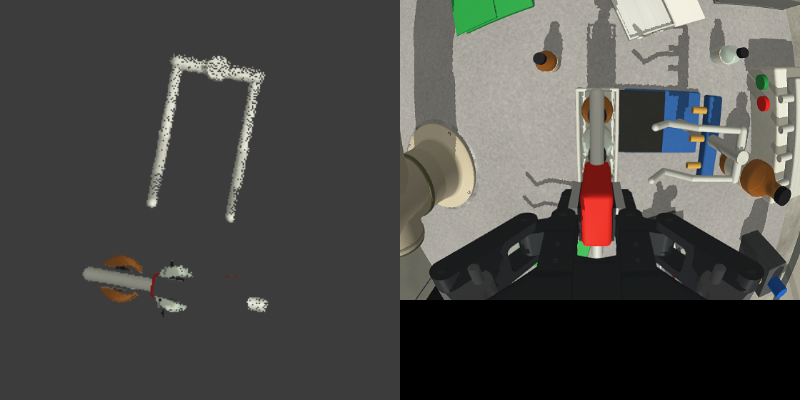

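send_rows:
  targets:
    - {"offset": [0,0,-1],"spin": 0}
    - {"offset": [0,0,-2.4],"spin": 0}
    - {"offset": [0,0,-3.8],"spin": 0}
    - {"offset": [0.4,-0.1,-4.6],"spin": 0}
    - {"offset": [1.2,-0.2,-4.8],"spin": 0}
    - {"offset": [2.4,-0.5,-4.8],"spin": 0}
    - {"offset": [3.6,-0.7,-4.8],"spin": 0}
    - {"offset": [4.8,-0.9,-4.8],"spin": 0}

```text
time_s: 9.07
eef_pos: [461.2, 22.5, 272.9]
ee_rot: [0.0, 0.769, 0.639, 0.0]
force: [0.3, 0.1, -5.1]
grip_width: 0.201
grip_force: 68.7
```

send_rows:
  targets:
    - {"offset": [1.2,-0.2,0],"spin": 0}
    - {"offset": [2.2,-0.4,0],"spin": 0}
    - {"offset": [3,-0.6,0],"spin": 0}
    - {"offset": [3.5,-0.7,0],"spin": 0}
    - {"offset": [3.6,-0.7,0],"spin": 0}
    - {"offset": [3.6,-0.7,0],"spin": 0}
    - {"offset": [3.6,-0.7,-0.5],"spin": 0}
    - {"offset": [3.6,-0.7,-1],"spin": 0}

```text
time_s: 9.73
eef_pos: [495.5, 15.9, 262.1]
ee_rot: [0.0, 0.769, 0.64, 0.0]
force: [-0.9, 0.4, -5.2]
grip_width: 0.203
grip_force: 68.8
```

send_rows:
  targets:
    - {"offset": [0,0,-0.6],"spin": 0}
    - {"offset": [0,0,-1.2],"spin": 0}
    - {"offset": [0,0,-1.8],"spin": 0}
    - {"offset": [0,0,-2.3],"spin": 0}
    - {"offset": [0,0,-2.7],"spin": 0}
    - {"offset": [0,0,-3],"spin": 0}
    - {"offset": [0,0,-3.2],"spin": 0}
    - {"offset": [0,0,-3.2],"spin": 0}

```text
time_s: 10.4
eef_pos: [495.6, 15.8, 230.0]
ee_rot: [-0.0, 0.769, 0.64, -0.0]
force: [-0.3, 0.4, -4.8]
grip_width: 0.201
grip_force: 69.0
```

send_rows:
  targets:
    - {"offset": [0,0,-0.1],"spin": 0}
    - {"offset": [0,0,-0.1],"spin": 0}
    - {"offset": [0,0,-0.2],"spin": 0}
    - {"offset": [0,0,-0.2],"spin": 0}
    - {"offset": [0,0,-0.2],"spin": 0}

```text
time_s: 10.82
eef_pos: [496.0, 15.8, 229.5]
ee_rot: [0.001, 0.769, 0.64, 0.001]
force: [-2.0, 0.6, 5.2]
grip_width: 0.197
grip_force: 70.6
```

Contact made and the weight is carried by the hook. Releasing.

send_rows:
  targets:
    - {"offset": [0,0,0.1],"spin": 0}
    - {"offset": [0,0,0.1],"spin": 0}
    - {"offset": [0,0,0.1],"spin": 0}
    - {"offset": [0,0,0.1],"spin": 0}
    - {"offset": [0,0,0.1],"spin": 0}
    - {"offset": [0,0,0.1],"spin": 0}
    - {"offset": [0,0,0.1],"spin": 0}
    - {"offset": [0,0,0.1],"spin": 0}
  grip: 1

```text
time_s: 11.48
eef_pos: [495.7, 15.8, 229.3]
ee_rot: [-0.0, 0.769, 0.64, -0.0]
force: [0.3, 0.3, -0.2]
grip_width: 1.001
grip_force: 0.0
```

send_rows:
  targets:
    - {"offset": [0,0,1],"spin": 0}
    - {"offset": [0,0,3],"spin": 0}
    - {"offset": [0,0,6],"spin": 0}
    - {"offset": [0,0,9.5],"spin": 0}
    - {"offset": [0,0,12],"spin": 0}
    - {"offset": [0,0,14],"spin": 0}
    - {"offset": [0,0,14],"spin": 0}
    - {"offset": [0,0,14],"spin": 0}

```text
time_s: 12.15
eef_pos: [495.8, 15.8, 370.2]
ee_rot: [0.001, 0.769, 0.64, 0.001]
force: [0.7, 0.4, -1.1]
grip_width: 1.0
grip_force: 0.0
```

```bash
python3 - <<'E'
from h import *
im,d,P=wrist(dict(carrier_bar=215,carrier_grip=240,blower_seat=215),'w3')
for cam in('top','side'):
    im,d=ctrl.capture(cam);cv2.imwrite(f'pics/{cam}3.png',im[...,::-1]);np.save(cam+'3',d)
    for q,zz in(('carrier_bar',215),('lever_knob',205),('valve',0),('stop',52),('cap',52)):
        for r in ctrl.place_of(cam,q)[:1]: print(cam,q,round(r['conf'],2),np.round(r['uv']),ray_z(cam,r['uv'],zz).round(1))
E
```

```text
[495.8  15.8 370.2] [0.001 0.769 0.64  0.001]
carrier_bar 0.92 [273. 194.] [494.3  16.4 215. ]
carrier_grip 0.98 [274. 204.] [494.7  13.6 240. ]
carrier_grip 0.3 [308. 317.] [ 507.3 -109.7  240. ]
blower_seat 0.92 [121. 404.] [ 204.8 -260.8  215. ]
top lever_knob 0.46 [377. 181.] [ 513.8 -309.2  205. ]
top valve 0.73 [363. 200.] [ 516.3 -319.     0. ]
top stop 0.67 [343. 201.] [ 506.6 -249.5   52. ]
top cap 0.57 [385. 192.] [ 520.1 -372.8   52. ]
side carrier_bar 0.66 [285. 183.] [490.   17.2 215. ]
side lever_knob 0.71 [311. 265.] [ 507.1 -324.1  205. ]
side valve 0.81 [306. 334.] [ 509.8 -314.3    0. ]
side stop 0.55 [301. 299.] [ 502.6 -254.6   52. ]
side cap 0.58 [314. 336.] [ 516.  -368.7   52. ]
```

View pics/side3.png

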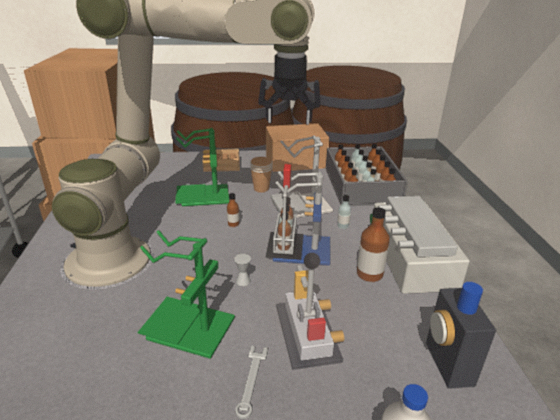

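The carrier hangs level on the blue stand, at about (285,200) in the side view, with the bar measured at (494.3,16.4). Now over to the valve, past the knob on the cap side, with fingers shut.

send_rows:
  targets:
    - {"offset": [0,-2,0],"spin": 0.03}
    - {"offset": [0.2,-5,0],"spin": 0.07}
    - {"offset": [0.5,-8.5,0],"spin": 0.12}
    - {"offset": [0.8,-12,0],"spin": 0.17}
    - {"offset": [1,-15.5,0],"spin": 0.22}
    - {"offset": [1.2,-19,0],"spin": 0.27}
    - {"offset": [1.4,-22.5,0],"spin": 0.29}
    - {"offset": [1.6,-26,0],"spin": 0.29}
  grip: 0
  squeeze: 40

```text
time_s: 13.62
eef_pos: [511.5, -245.9, 369.4]
ee_rot: [0.0, 0.668, 0.744, 0.0]
force: [1.2, 0.2, 0.4]
grip_width: 0.005
grip_force: 0.0
```

send_rows:
  targets:
    - {"offset": [0.2,-3.5,0],"spin": 0}
    - {"offset": [0.3,-7,0],"spin": 0}
    - {"offset": [0.4,-10,0],"spin": 0}
    - {"offset": [0.5,-12,0],"spin": 0}
    - {"offset": [0.6,-13,0],"spin": 0}
    - {"offset": [0.6,-13,0],"spin": 0}
    - {"offset": [0.6,-13,0],"spin": 0}

```text
time_s: 14.2
eef_pos: [517.7, -374.2, 368.9]
ee_rot: [-0.0, 0.668, 0.744, 0.0]
force: [0.2, 0.3, -0.2]
grip_width: 0.006
grip_force: 0.0
```

```bash
python3 - <<'E'
from h import *
im,d,P=wrist(dict(lever_knob=205,valve=0,stop=52,cap=52),'w4')
z=P[...,2];C=im.astype(int);R,G,B=[C[...,i] for i in range(3)]
n=(d>0)&(abs(P[...,0]-512)<110)&(abs(P[...,1]+312)<130)
for l,m in dict(knob=(R<60)&(z>190)&(z<228),red=(R>110)&(G<70)&(B<70)&(z>90)&(z<110),yel=(R>150)&(G>100)&(B<90)&(z>115)&(z<130),block=(z>47)&(z<56)).items():
    m=m&n
    if m.sum()>5: r=cv2.minAreaRect(P[m][:,:2].astype(np.float32));print(l,m.sum(),np.round(r[0],1),np.round(r[1],1),round(r[2],1),np.percentile(z[m],[5,50,95]).round(),P[m].mean(0).round(1))
v,u=np.nonzero(n&(z>45));a,b,c,e=u.min(),u.max(),v.min(),v.max();print(a,b,c,e)
g=im[max(0,c-10):e+10,max(0,a-10):b+10,::-1];f=min(780/g.shape[1],580/g.shape[0]);cv2.imwrite('pics/w4c.png',cv2.resize(g,None,fx=f,fy=f,interpolation=cv2.INTER_CUBIC))
E
```

```text
[ 517.7 -374.2  368.9] [-0.     0.668  0.744  0.   ]
lever_knob 0.78 [277. 124.] [ 512.3 -308.3  205. ]
stop 0.66 [278.  78.] [ 508.3 -247.1   52. ]
stop 0.55 [276. 120.] [ 510.7 -306.1   52. ]
cap 0.75 [274. 168.] [ 515.1 -375.    52. ]
knob 972 [ 511.7 -309.9] [32.4 31.5] 6.1 [211. 218. 222.] [ 511.8 -310.   217.2]
red 320 [ 517.7 -373.6] [32.4 14.3] 5.1 [ 94. 102. 104.] [ 517.8 -372.9  101.5]
yel 366 [ 506.  -247.4] [32.8 16.2] 6.1 [123. 124. 126.] [ 505.2 -247.2  124.4]
block 3592 [ 511.6 -310.9] [ 70.6 170. ] 5.1 [51. 52. 54.] [ 511.8 -312.6   52.3]
55 495 44 419
```

View pics/w4c.png

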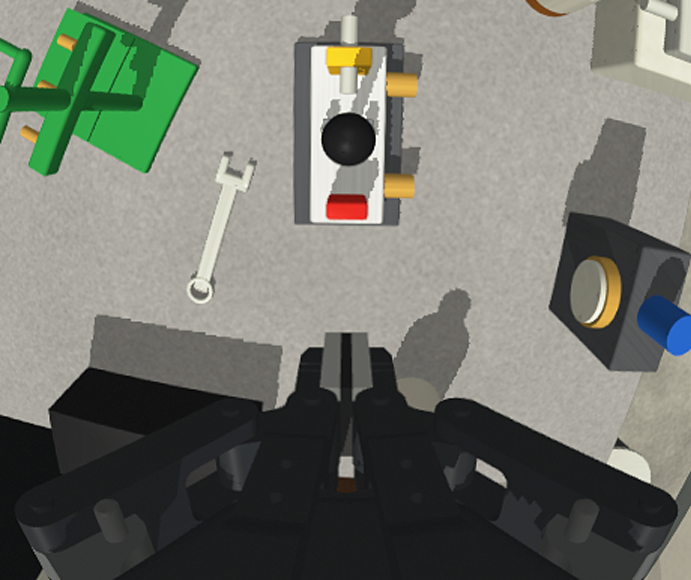

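Yellow bracket at (348,60) in the crop, knob at (348,138), red cap at (347,207). The valve's yaw is 5.5° and the knob is at (512,-311). The bolt shows about 23 mm proud, so contact should come near 65 mm of knob travel. Descending behind the knob.

send_rows:
  targets:
    - {"offset": [0,0,-3],"spin": 0}
    - {"offset": [0,0,-6.5],"spin": 0}
    - {"offset": [0,0,-10],"spin": 0}
    - {"offset": [0,0,-13.5],"spin": 0}
    - {"offset": [0,0,-16.5],"spin": 0}
    - {"offset": [0,0,-19],"spin": 0}
    - {"offset": [0,0,-19.8],"spin": 0}
    - {"offset": [0,0,-19.8],"spin": 0}

```text
time_s: 15.12
eef_pos: [517.3, -373.3, 169.8]
ee_rot: [-0.002, 0.668, 0.744, 0.0]
force: [0.8, -0.3, 1.1]
grip_width: 0.002
grip_force: 0.0
```

send_rows:
  targets:
    - {"offset": [-0.1,0.7,0],"spin": 0}
    - {"offset": [-0.1,1.5,0],"spin": 0}
    - {"offset": [-0.2,2.3,0],"spin": 0}
    - {"offset": [-0.3,2.9,0],"spin": 0}
    - {"offset": [-0.3,3.4,0],"spin": 0}
    - {"offset": [-0.4,3.9,0],"spin": 0}
    - {"offset": [-0.4,4.4,0],"spin": 0}
    - {"offset": [-0.4,4.4,0],"spin": 0}

```text
time_s: 15.78
eef_pos: [513.8, -329.3, 171.5]
ee_rot: [0.0, 0.668, 0.744, 0.0]
force: [-0.3, 0.2, 0.3]
grip_width: 0.002
grip_force: 0.2
```

send_rows:
  targets:
    - {"offset": [0,0.4,0],"spin": 0}
    - {"offset": [-0.1,0.8,0],"spin": 0}
    - {"offset": [-0.1,1.2,0],"spin": 0}
    - {"offset": [-0.2,1.6,0],"spin": 0}
    - {"offset": [-0.2,2,0],"spin": 0}
    - {"offset": [-0.2,2.3,0],"spin": 0}
    - {"offset": [-0.2,2.4,0],"spin": 0}
    - {"offset": [-0.2,2.4,0],"spin": 0}

```text
time_s: 16.45
eef_pos: [511.6, -306.0, 171.2]
ee_rot: [-0.0, 0.668, 0.744, -0.0]
force: [0.0, -2.4, -0.8]
grip_width: -0.002
grip_force: 0.9
```

send_rows:
  targets:
    - {"offset": [0,0.15,0],"spin": 0}
    - {"offset": [0,0.3,0],"spin": 0}
    - {"offset": [0,0.4,0],"spin": 0}
    - {"offset": [0,0.4,0],"spin": 0}

```text
time_s: 16.78
eef_pos: [511.7, -302.0, 171.3]
ee_rot: [-0.0, 0.668, 0.744, -0.0]
force: [-0.4, -1.6, -2.0]
grip_width: -0.002
grip_force: 1.0
```

send_rows:
  targets:
    - {"offset": [0,0.15,0],"spin": 0}
    - {"offset": [-0.1,0.3,0],"spin": 0}
    - {"offset": [-0.1,0.3,0],"spin": 0}

```text
time_s: 17.03
eef_pos: [510.9, -298.9, 171.4]
ee_rot: [0.0, 0.668, 0.744, 0.0]
force: [1.2, -2.0, -0.6]
grip_width: -0.001
grip_force: 1.1
```

send_rows:
  targets:
    - {"offset": [0,0.15,0],"spin": 0}
    - {"offset": [0,0.3,0],"spin": 0}
    - {"offset": [0,0.4,0],"spin": 0}
    - {"offset": [0,0.4,0],"spin": 0}

```text
time_s: 17.37
eef_pos: [510.6, -295.0, 171.2]
ee_rot: [-0.0, 0.668, 0.744, -0.0]
force: [0.4, -1.9, -2.2]
grip_width: 0.0
grip_force: 1.3
```

send_rows:
  targets:
    - {"offset": [0,0.15,0],"spin": 0}
    - {"offset": [-0.1,0.3,0],"spin": 0}
    - {"offset": [-0.1,0.3,0],"spin": 0}

```text
time_s: 17.62
eef_pos: [509.8, -291.9, 171.4]
ee_rot: [0.0, 0.668, 0.744, 0.0]
force: [1.6, -2.0, -2.3]
grip_width: -0.002
grip_force: 1.5
```

send_rows:
  targets:
    - {"offset": [0,0.15,0],"spin": 0}
    - {"offset": [0,0.3,0],"spin": 0}
    - {"offset": [0,0.3,0],"spin": 0}

```text
time_s: 17.87
eef_pos: [509.6, -289.0, 171.2]
ee_rot: [-0.0, 0.668, 0.744, -0.0]
force: [-0.9, -3.9, -2.8]
grip_width: 0.005
grip_force: 1.6
```

send_rows:
  targets:
    - {"offset": [0,0.15,0],"spin": 0}
    - {"offset": [-0.1,0.3,0],"spin": 0}
    - {"offset": [-0.1,0.3,0],"spin": 0}

```text
time_s: 18.12
eef_pos: [508.8, -285.9, 171.4]
ee_rot: [0.0, 0.668, 0.744, 0.0]
force: [1.2, -2.4, -2.4]
grip_width: -0.002
grip_force: 1.8
```

send_rows:
  targets:
    - {"offset": [0,0.15,0],"spin": 0}
    - {"offset": [0,0.3,0],"spin": 0}
    - {"offset": [0,0.3,0],"spin": 0}

```text
time_s: 18.37
eef_pos: [508.6, -282.9, 171.2]
ee_rot: [-0.0, 0.668, 0.744, -0.0]
force: [-0.4, -4.2, -2.9]
grip_width: 0.001
grip_force: 1.9
```

send_rows:
  targets:
    - {"offset": [0,0.15,0],"spin": 0}
    - {"offset": [0,0.3,0],"spin": 0}
    - {"offset": [0,0.3,0],"spin": 0}

```text
time_s: 18.62
eef_pos: [508.6, -280.0, 171.2]
ee_rot: [-0.0, 0.668, 0.744, -0.0]
force: [-0.8, -3.7, -3.7]
grip_width: -0.001
grip_force: 2.1
```

send_rows:
  targets:
    - {"offset": [0,0.1,0],"spin": 0}
    - {"offset": [0,0.2,0],"spin": 0}
    - {"offset": [0,0.2,0],"spin": 0}

```text
time_s: 18.87
eef_pos: [508.7, -278.0, 171.3]
ee_rot: [-0.0, 0.668, 0.744, -0.0]
force: [-1.4, -4.2, -4.1]
grip_width: -0.003
grip_force: 2.3
```

send_rows:
  targets:
    - {"offset": [0,0.1,0],"spin": 0}
    - {"offset": [-0.1,0.2,0],"spin": 0}
    - {"offset": [-0.1,0.2,0],"spin": 0}

```text
time_s: 19.12
eef_pos: [508.0, -276.1, 171.5]
ee_rot: [0.0, 0.668, 0.744, 0.0]
force: [1.3, -4.0, -3.1]
grip_width: -0.003
grip_force: 2.4
```

send_rows:
  targets:
    - {"offset": [0,0.1,0],"spin": 0}
    - {"offset": [0,0.2,0],"spin": 0}
    - {"offset": [0,0.2,0],"spin": 0}

```text
time_s: 19.37
eef_pos: [507.7, -274.3, 171.3]
ee_rot: [0.0, 0.668, 0.744, -0.0]
force: [0.6, -5.3, -3.8]
grip_width: -0.0
grip_force: 2.9
```

send_rows:
  targets:
    - {"offset": [0,0.1,0],"spin": 0}
    - {"offset": [0,0.1,0],"spin": 0}
    - {"offset": [0,0.1,0],"spin": 0}

```text
time_s: 19.62
eef_pos: [507.7, -273.7, 171.1]
ee_rot: [0.0, 0.668, 0.744, -0.0]
force: [0.7, -7.5, -5.2]
grip_width: 0.0
grip_force: 3.7
```

send_rows:
  targets:
    - {"offset": [0,0.05,0],"spin": 0}
    - {"offset": [0,0.1,0],"spin": 0}
    - {"offset": [0,0.1,0],"spin": 0}
    - {"offset": [0,0.1,0],"spin": 0}

```text
time_s: 19.95
eef_pos: [507.6, -273.1, 171.0]
ee_rot: [0.001, 0.668, 0.744, -0.001]
force: [0.4, -9.3, -8.1]
grip_width: -0.005
grip_force: 4.9
```

send_rows:
  targets:
    - {"offset": [0,0.05,0],"spin": 0}
    - {"offset": [0,0.1,0],"spin": 0}
    - {"offset": [0,0.1,0],"spin": 0}
    - {"offset": [0,0.1,0],"spin": 0}

```text
time_s: 20.28
eef_pos: [507.6, -272.6, 170.9]
ee_rot: [0.001, 0.668, 0.744, -0.001]
force: [1.5, -12.9, -9.1]
grip_width: 0.001
grip_force: 6.2
```

send_rows:
  targets:
    - {"offset": [0,0.05,-0.05],"spin": 0}
    - {"offset": [0,0.05,-0.1],"spin": 0}
    - {"offset": [0,0.05,-0.1],"spin": 0}
    - {"offset": [0,0.05,-0.1],"spin": 0}

```text
time_s: 20.62
eef_pos: [507.7, -272.3, 170.6]
ee_rot: [0.001, 0.668, 0.744, -0.001]
force: [-0.3, -12.3, -4.6]
grip_width: 0.003
grip_force: 6.0
```

send_rows:
  targets:
    - {"offset": [0,0.05,-0.05],"spin": 0}
    - {"offset": [0,0.1,-0.05],"spin": 0}
    - {"offset": [0,0.1,-0.05],"spin": 0}
    - {"offset": [0,0.1,-0.05],"spin": 0}

```text
time_s: 20.95
eef_pos: [507.6, -271.9, 170.5]
ee_rot: [0.002, 0.669, 0.744, -0.001]
force: [-1.6, -14.2, -3.0]
grip_width: -0.006
grip_force: 7.1
```

Firm press at about 14–15 N. Holding.

send_rows:
  targets:
    - {"offset": [0,0.05,0],"spin": 0}
    - {"offset": [0,0.05,0],"spin": 0}
    - {"offset": [0,0.05,0],"spin": 0}
    - {"offset": [0,0.05,0],"spin": 0}
    - {"offset": [0,0.05,0],"spin": 0}
    - {"offset": [0,0.05,0],"spin": 0}
    - {"offset": [0,0.05,0],"spin": 0}
    - {"offset": [0,0.05,0],"spin": 0}

```text
time_s: 21.62
eef_pos: [507.6, -271.7, 170.4]
ee_rot: [0.002, 0.669, 0.744, -0.002]
force: [-1.0, -14.9, -4.3]
grip_width: -0.005
grip_force: 7.8
```

send_rows:
  targets:
    - {"offset": [0,0,0],"spin": 0}
    - {"offset": [0,0,0],"spin": 0}
    - {"offset": [0,0,0],"spin": 0}
    - {"offset": [0,0,0],"spin": 0}
    - {"offset": [0,0,0],"spin": 0}
    - {"offset": [0,0,0],"spin": 0}
    - {"offset": [0,0,0],"spin": 0}
    - {"offset": [0,0,0],"spin": 0}

```text
time_s: 22.28
eef_pos: [507.6, -271.7, 170.4]
ee_rot: [0.002, 0.669, 0.744, -0.002]
force: [-0.6, -15.6, -3.5]
grip_width: 0.003
grip_force: 7.8
```

send_rows:
  targets:
    - {"offset": [0,0,0],"spin": 0}
    - {"offset": [0,0,0],"spin": 0}
    - {"offset": [0,0,0],"spin": 0}
    - {"offset": [0,0,0],"spin": 0}
    - {"offset": [0,0,0],"spin": 0}
    - {"offset": [0,0,0],"spin": 0}
    - {"offset": [0,0,0],"spin": 0}
    - {"offset": [0,0,0],"spin": 0}

```text
time_s: 22.95
eef_pos: [507.6, -271.7, 170.4]
ee_rot: [0.002, 0.669, 0.744, -0.002]
force: [-1.3, -15.4, -4.4]
grip_width: 0.003
grip_force: 7.8
```

send_rows:
  targets:
    - {"offset": [0,0,0],"spin": 0}
    - {"offset": [0,0,0],"spin": 0}
    - {"offset": [0,0,0],"spin": 0}
    - {"offset": [0,0,0],"spin": 0}
    - {"offset": [0,0,0],"spin": 0}
    - {"offset": [0,0,0],"spin": 0}
    - {"offset": [0,0,0],"spin": 0}
    - {"offset": [0,0,0],"spin": 0}

```text
time_s: 23.62
eef_pos: [507.6, -271.7, 170.4]
ee_rot: [0.002, 0.669, 0.744, -0.002]
force: [-0.7, -16.0, -2.9]
grip_width: 0.004
grip_force: 7.8
```

send_rows:
  targets:
    - {"offset": [0,0,0],"spin": 0}
    - {"offset": [0,0,0],"spin": 0}
    - {"offset": [0,0,0],"spin": 0}
    - {"offset": [0,0,0],"spin": 0}
    - {"offset": [0,0,0],"spin": 0}
    - {"offset": [0,0,0],"spin": 0}
    - {"offset": [0,0,0],"spin": 0}
    - {"offset": [0,0,0],"spin": 0}

```text
time_s: 24.28
eef_pos: [507.6, -271.7, 170.4]
ee_rot: [0.002, 0.669, 0.744, -0.002]
force: [-1.3, -16.2, -3.9]
grip_width: -0.0
grip_force: 7.8
```

send_rows:
  targets:
    - {"offset": [0,0,0],"spin": 0}
    - {"offset": [0,0,0],"spin": 0}
    - {"offset": [0,0,0],"spin": 0}
    - {"offset": [0,0,0],"spin": 0}
    - {"offset": [0,0,0],"spin": 0}
    - {"offset": [0,0,0],"spin": 0}
    - {"offset": [0,0,0],"spin": 0}
    - {"offset": [0,0,0],"spin": 0}

```text
time_s: 24.95
eef_pos: [507.6, -271.7, 170.4]
ee_rot: [0.002, 0.669, 0.744, -0.002]
force: [-1.3, -16.4, -4.4]
grip_width: -0.003
grip_force: 7.8
```

Held 4 s. Easing back so the lever follows, then withdrawing and rising.

send_rows:
  targets:
    - {"offset": [0.1,-0.5,0],"spin": 0}
    - {"offset": [0.2,-1.5,0],"spin": 0}
    - {"offset": [0.3,-2.5,0],"spin": 0}
    - {"offset": [0.4,-3.5,0],"spin": 0}
    - {"offset": [0.4,-4.5,0],"spin": 0}
    - {"offset": [0.5,-5.5,0],"spin": 0}
    - {"offset": [0.6,-6.2,0],"spin": 0}
    - {"offset": [0.7,-7,0],"spin": 0}

```text
time_s: 25.62
eef_pos: [514.7, -339.7, 169.5]
ee_rot: [-0.001, 0.668, 0.744, 0.0]
force: [1.0, 0.1, 0.2]
grip_width: -0.001
grip_force: 0.0
```

send_rows:
  targets:
    - {"offset": [0.1,-1,0],"spin": 0}
    - {"offset": [0.2,-2,0],"spin": 0}
    - {"offset": [0.3,-3.2,0],"spin": 0}
    - {"offset": [0.4,-4.2,0],"spin": 0}
    - {"offset": [0.4,-4.2,3],"spin": 0}
    - {"offset": [0.4,-4.2,6.5],"spin": 0}
    - {"offset": [0.4,-4.2,10],"spin": 0}
    - {"offset": [0.4,-4.2,13.5],"spin": 0}

```text
time_s: 26.28
eef_pos: [518.5, -381.4, 306.4]
ee_rot: [-0.0, 0.668, 0.744, 0.0]
force: [-0.4, -0.6, -0.3]
grip_width: -0.003
grip_force: 0.0
```

send_rows:
  targets:
    - {"offset": [0,0,3],"spin": 0}
    - {"offset": [0,0,5],"spin": 0}
    - {"offset": [0,0,6],"spin": 0}
    - {"offset": [0,0,6],"spin": 0}
    - {"offset": [0,0,6],"spin": 0}
    - {"offset": [0,0,6],"spin": 0}
    - {"offset": [0,0,6],"spin": 0}
    - {"offset": [0,0,6],"spin": 0}

```text
time_s: 26.95
eef_pos: [518.6, -381.1, 363.8]
ee_rot: [-0.001, 0.668, 0.744, 0.0]
force: [-0.7, -0.6, -0.4]
grip_width: -0.0
grip_force: 0.0
```

```bash
python3 - <<'E'
from h import *
wrist(dict(lever_knob=205),'w5')
for cam in('top','side'):
    im,d=ctrl.capture(cam);cv2.imwrite(f'pics/{cam}5.png',im[...,::-1])
    for q,zz in(('carrier_bar',215),('lever_knob',205)):
        for r in ctrl.place_of(cam,q)[:1]: print(cam,q,round(r['conf'],2),np.round(r['uv']),ray_z(cam,r['uv'],zz).round(1))
print(ctrl.sense()['time_s'])
E
```

```text
[ 518.6 -381.1  363.8] [-0.001  0.668  0.744  0.   ]
lever_knob 0.81 [276. 117.] [ 511.3 -308.9  205. ]
top carrier_bar 0.7 [247. 202.] [489.6  16.5 215. ]
side carrier_bar 0.45 [290. 148.] [530.9 254.2 215. ]
side lever_knob 0.82 [312. 262.] [ 510.6 -316.5  205. ]
27.35
```

View pics/side5.png

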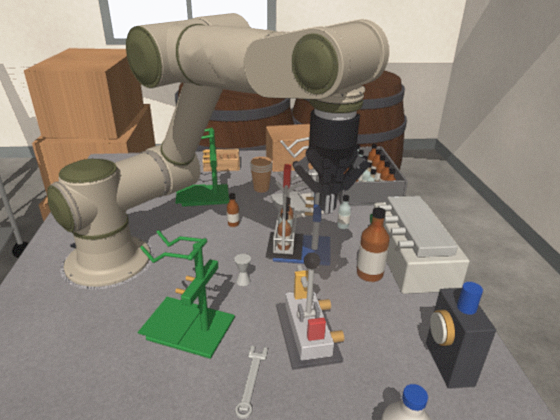

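The lever stands upright at (312,262), the carrier hangs on the blue stand at (285,215), and the bystanders are unmoved. Handing in.

```bash
python3 -c "
from rig import ctrl
print(ctrl.finish_job())"
```

```text
the job is handed in; nothing more can be done
None
```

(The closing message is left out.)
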